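# Burn-in test of converter modules

### The job

Load every finished converter module from the blue soldering mat into a bay of the burn-in tester, one to a bay, terminals to the rear, fully seated so that it holds the bay's sensing pin down; then flip the test switch over to on until it snaps, and leave it on for ten seconds with all of them seated. Flip it back off while they are all still seated, and only then move the modules to the grey tray, each flat and upright on the tray's floor. Leave the tip cleaner and the flux bottle that stand on the mat where they are.

Things in the scene. Friction and masses are not known exactly. Their poses are not given: they have to be found in the camera images.
- module0: Finished converter module: black block, plain metal plate on top, 64 (x) x 38 (y) mm, about 190 g. 24 mm high for 50 mm from its -x end; the last 14 mm at its +x end are a 13 mm high step with four brass screw terminals. Origin: centre of its underside. Two or three, all alike, start upright on the mat, +x roughly away from the robot; None at the start: absent. Grip across the 38 mm.
- module0_terminals (a point): Middle of the terminal row of module0, 25 mm along +x from its origin, 13 mm above its underside.
- module1: Finished converter module: black block, plain metal plate on top, 64 (x) x 38 (y) mm, about 190 g. 24 mm high for 50 mm from its -x end; the last 14 mm at its +x end are a 13 mm high step with four brass screw terminals. Origin: centre of its underside. Two or three, all alike, start upright on the mat, +x roughly away from the robot; None at the start: absent. Grip across the 38 mm.
- module1_terminals (a point): Middle of the terminal row of module1, 25 mm along +x from its origin, 13 mm above its underside.
- module2: Finished converter module: black block, plain metal plate on top, 64 (x) x 38 (y) mm, about 190 g. 24 mm high for 50 mm from its -x end; the last 14 mm at its +x end are a 13 mm high step with four brass screw terminals. Origin: centre of its underside. Two or three, all alike, start upright on the mat, +x roughly away from the robot; None at the start: absent. Grip across the 38 mm.
- module2_terminals (a point): Middle of the terminal row of module2, 25 mm along +x from its origin, 13 mm above its underside.
- mat: Blue soldering mat, 240 (x) x 190 (y) x 3 mm, fixed, to the robot's left or right of the tester; the modules start on it, among them a tip cleaner and a flux bottle. Origin: centre of its underside.
- tray: Empty grey plastic tray for tested modules, fixed, on the other side of the tester from the mat. Outside 250 (x) x 110 (y) x 14 mm high, walls and floor 4 mm thick, so inside 242 x 102 mm and 10 mm deep. Origin: centre of its underside; inner floor at z = 4 mm. Three modules fit in line along its x, 78 mm apart.
- tester: Burn-in tester: flat grey metal case, fixed, 170 (x) x 250 (y) mm. Front (-x) part: aluminium deck 36 mm above the bench with three bays side by side along y. Rear part (x 17 to 85 mm): console 66 mm high with meter, lamps and a fuse holder (up to 82 mm high) and, near its +y end, the test switch. Origin: centre of the underside; +x to the rear, away from the robot (yaw varies).
- bay0 (a point): Bay 0: nest for one module; centre of its floor, on the deck at tester x -38, y -80 mm; axes as the tester's. 72 (x) x 46 (y) mm inside: 4 mm play round a module. Black blocks 8 mm high, 5 mm thick in front and at the ends of the long sides (middle 38 mm open for fingers), 12 mm contact block at the rear. Seated: flat on the deck, terminals to the rear (+x).
- pin0 (a joint): Sensing pin in the centre of bay 0, sprung brass, 7 mm across: 0 m up (4 mm proud of the deck), 0.004 m pressed flush by a seated module; above 0.003 counts as down. It takes about 0.5 N: a level module's weight holds it down.
- bay1 (a point): Bay 1: nest for one module; centre of its floor, on the deck at tester x -38, y 0 mm; axes as the tester's. 72 (x) x 46 (y) mm inside: 4 mm play round a module. Black blocks 8 mm high, 5 mm thick in front and at the ends of the long sides (middle 38 mm open for fingers), 12 mm contact block at the rear. Seated: flat on the deck, terminals to the rear (+x).
- pin1 (a joint): Sensing pin in the centre of bay 1, sprung brass, 7 mm across: 0 m up (4 mm proud of the deck), 0.004 m pressed flush by a seated module; above 0.003 counts as down. It takes about 0.5 N: a level module's weight holds it down.
- bay2 (a point): Bay 2: nest for one module; centre of its floor, on the deck at tester x -38, y 80 mm; axes as the tester's. 72 (x) x 46 (y) mm inside: 4 mm play round a module. Black blocks 8 mm high, 5 mm thick in front and at the ends of the long sides (middle 38 mm open for fingers), 12 mm contact block at the rear. Seated: flat on the deck, terminals to the rear (+x).
- pin2 (a joint): Sensing pin in the centre of bay 2, sprung brass, 7 mm across: 0 m up (4 mm proud of the deck), 0.004 m pressed flush by a seated module; above 0.003 counts as down. It takes about 0.5 N: a level module's weight holds it down.
- toggle (a joint): Test switch, a steel toggle lever turning about the tester's y axis: 0 rad is off, leaning 0.4 rad to the front (-x, towards the robot); 0.8 rad is on, leaning 0.4 rad to the rear. About 4 N at the tip starts it, less towards the centre (0.4 rad); past that it snaps over to the stop by itself and stays. Closed fingertips can push it over.
- toggle_tip (a point): Tip of the toggle lever, on its axis, 46 mm from the pivot; the lever is a round bat, 7 mm thick at its foot, 12 mm near the tip.
- toggle_pivot (a point): Pivot of the toggle lever: tester x 50, y 80 mm, 71 mm above the bench, 5 mm above the console's top.
- tip_cleaner: Solder-tip cleaner: round steel tin 46 mm wide with brass wool, 42 mm high in all, loose on the mat; leave alone. Origin: centre of its underside.
- flux_bottle: Small bottle, 28 mm wide, 66 mm high, loose on the mat; leave alone. Origin: centre of its underside.
Mind the look-alikes: they are no part of the job. What is shaped like the module1 but pink or purple is not meant. Leave any orange look-alike of the module2 alone.

How it is judged:
By the outcome, as a careful person would: the job done as asked, in the order asked, and still so for the second after the job is handed in, with the robot touching nothing.
Of module0, module1, module2 only 2 to 3 are there at a start; the rules pass over those that are not, and their reading is None.
At some moment in a run one of module0, module1, module2 may be knocked a few centimetres aside while the robot is not near it.
Once in a run the grip may slacken for a moment while it holds something.
It also fails if it takes over 210 s, if anything falls off the work surface, if the arm or the gripper's body presses on something with over 40 N, if the wrist force passes 120 N, or if a joint passes its speed limit or range.

### The arm

A 7-joint arm with a two-finger parallel gripper is mounted at the origin on the work surface. World frame = base frame: x ahead of the robot, y to its left, z up, the work surface at z = 0. Lengths are in m, angles in rad, forces in N, time in s.
With the tool pointing down it reaches from about 0.4 to 0.875 m from the base axis. Payload 19.3 kg.
Tool frame: the origin (TCP) lies at the very end of the fingers, on their centre line; the grasp point (between the pads) lies 19 mm behind it; z points along the fingers, y is the line along which they close (so a half turn about z gives the same grasp; the last joint's range is limited). The gripper opens to 85 mm and grips with 20 to 120 N. Pads are 22 mm wide; open, the fingers measure 114 mm over their backs; the gripper's body (76 mm by 85 mm) begins 54 mm behind the grasp point. The pads swing forward as they close: fully open they stand 13 mm farther back than shut.
Start: joints at [-1.264, 0.521, -0.036, 1.599, 0.021, 1.021, -0.113], TCP at [0.23, 0.581, 0.231] pointing down, gripper open.
Joint ranges: [-2.91, 2.91], [-0.3, 2.13], [-1.5, 1.42], [0.17, 2.43], [-1.26, 4.41], [0.16, 1.93], [-2.52, 2.52]. Speed limits (rad/s): [1.89, 1.89, 2.39, 2.39, 3.01, 3.01, 3.01].

### API

Orientations are given as [roll, pitch, yaw] about the fixed x, y, z axes, in that order (R = Rz(yaw) Ry(pitch) Rx(roll)).
In Python, from workcell import bot gives the robot as it stands. The module is installed in compiled form; this text tells all that it offers.
- The arm moves only by the tool apply_moves, never from a script. Its arguments are lists of equal length, an entry for each row: "claw": the finger opening in m, from 0 to 0.0854; "xyz": the shift along the tool's x, y, z in m, a list of three; "twist": the turn, a rotation vector about the tool's x, y, z in rad, a list of three. A call has 1 to 20 rows; each row shifts and turns the commanded pose from where the row before left it, along the tool's axes as they then stand; what a row does not reach is not made up. A row lasts 1/10 s, in which the tool goes at most 50 mm and 8.59 degrees, less where a joint would pass 70% of its speed; a pose out of reach is approached as far as the arm can. A call with a gripper value outside its range is refused whole. The fingers move at their own pace and stop on an object; "force" is the grip in N (left out, the last holds). Time passes only in rows, so rows that do not move let the fingers close. It gives the time, the measured TCP pose, the force, the opening and the grip force at its end, in the units of the state.
- bot.observe(): the state, without advancing time (a new reading comes with each control period).
- bot.grab_frame(name): name is "scene" or "top" or "wrist"; returns a dict with "img" (420x560x3 uint8, red, green, blue), "vfov" (degrees; the focal length in pixels is half the picture's height over the tangent of half this angle, whatever the lens; pixels are square), "cx", "cy" (the principal point, pixels), "view" (4x4, takes a point from world to camera coordinates). Camera axes: x right, y up, looking along -z (the intrinsics and any distortion apply to the point x, -y, -z); pixel columns grow to the right and rows downward; lengths in m; the calibration is good to about 2 mm. A picture is of the moment at which its call begins. There is no depth.
- bot.job_done(): hands the job in; it is judged then, once.
Trained networks look in the newest picture that a camera, given by its name, has taken for a name from the list of things; names that differ only in an ending like _2 or _b are one class to them, and where a whole thing is asked for, a point or a joint stands for the part that bears it (a point fixed in the world has none). Each returns a list of dicts, best first, with "score" (0 to 1); they miss things now and then, are a little off and sometimes report something else, mostly with a low value. They report only what shows in the picture. A call takes as long as a camera call. They do not tell look-alikes from the thing itself.
- bot.find_in(camera, query): "position" ([x, y, z] in m, in world coordinates, good to about 4 mm: the middle of the surface that is visible of it).
The state is a dict: "clock": time; "qpos": joint angles; "qd": joint speeds; "joint_efforts": joint torques, N m; "position": TCP position; "tool_rot": TCP orientation; "force": force on the tool from outside, world axes, zero at the start; "moment": the same for the moment, N m; "grip_width": finger opening in m; "finger_force": force on a finger pad.
Only numpy, scipy, OpenCV 4.12 (cv2) and the standard library are available. Lean on these libraries where they do the work, as an engineer would, in place of code of your own. Each camera call takes 0.05 s, during which the arm holds its last target. There are 200 camera calls.

## Working session

There is one attempt and no reset: what is moved stays moved. The work goes in short steps, Python scripts to look and compute and a tool call to move; the robot and the scene stay as the last step left them, time stands still between calls to the robot, and variables do not carry over. Pictures are saved under pics/ and viewed, at most 16 in all, crops included, and the job is handed in when it is done.

Besides the shell and the picture viewer there is one more tool, called by a JSON object that holds its "api" and its "payload". apply_moves: Moves the arm, as the interface text tells. Its arguments: {"type":"object","properties":{"claw":{"type":"array"},"xyz":{"type":"array"},"twist":{"type":"array"},"force":{"type":"number"}},"required":["claw","xyz","twist"]}

```bash
mkdir -p pics; cat > h.py <<'E'
import numpy as np, cv2
from workcell import bot
from scipy.spatial.transform import Rotation as R
def shot(cam,name):
    f=bot.grab_frame(cam); cv2.imwrite(f'pics/{name}.png',f['img'][:,:,::-1]); 
    np.savez(f'pics/{name}.npz',**{k:f[k] for k in f}); return f
def K(f): return (f['img'].shape[0]/2)/np.tan(np.radians(f['vfov'])/2)
def ray(f,u,v):
    F=K(f); d=np.array([(u-f['cx'])/F,-(v-f['cy'])/F,-1.]); V=np.array(f['view']); Rm=V[:3,:3]
    return -Rm.T@V[:3,3], Rm.T@d
def onz(f,u,v,z):
    o,d=ray(f,u,v); return o+d*(z-o[2])/d[2]
def proj(f,p):
    c=np.array(f['view'])@np.r_[p,1]; F=K(f); return np.array([f['cx']+F*c[0]/-c[2], f['cy']-F*c[1]/-c[2]])
def st():
    s=bot.observe(); print({k:(np.round(s[k],3).tolist()) for k in ('clock','position','tool_rot','force','grip_width','finger_force')}); return s
E
python3 - <<'E'
from h import *
s=st()
f=shot('top','top0'); g=shot('scene','scene0')
cv2.imwrite('pics/both.png',cv2.resize(np.hstack([f['img'],g['img']])[:,:,::-1],(1120,420)))
print([k for k in f], f['vfov'],f['cx'],f['cy'])
print(np.round(f['view'],3))
for q in ['module0','tester','tray','mat','toggle_tip','tip_cleaner','flux_bottle','bay0','module0_terminals']:
    print(q,[(np.round(d['position'],3).tolist(),round(d['score'],2)) for d in bot.find_in('top',q)][:6])
E
```

```text
{'clock': 0.0, 'position': [0.23, 0.581, 0.231], 'tool_rot': [-3.14, 0.0, 2.765], 'force': [-0.018, 0.024, 0.292], 'grip_width': 0.085, 'finger_force': 0.0}
['img', 'vfov', 'cx', 'cy', 'view'] 46.39761521038435 286.84467582939084 216.1541625537591
[[ 1.300e-02 -1.000e+00 -1.000e-03 -4.000e-03]
 [ 9.910e-01  1.300e-02  1.360e-01 -5.060e-01]
 [-1.360e-01 -3.000e-03  9.910e-01 -1.485e+00]
 [ 0.000e+00  0.000e+00  0.000e+00  1.000e+00]]
module0 [([0.556, 0.284, 0.026], 0.79), ([0.394, 0.153, 0.023], 0.74), ([0.489, 0.351, 0.029], 0.73), ([0.298, 0.386, 0.021], 0.69), ([0.683, 0.405, 0.024], 0.58)]
tester [([0.582, 0.378, 0.035], 0.64), ([0.567, -0.014, 0.038], 0.6), ([0.55, 0.285, 0.025], 0.36)]
tray [([0.497, -0.345, 0.004], 0.69)]
mat [([0.48, 0.317, 0.006], 0.86), ([0.57, -0.014, 0.034], 0.57)]
toggle_tip []
tip_cleaner [([0.58, 0.377, 0.036], 0.69)]
flux_bottle [([0.496, 0.246, 0.045], 0.6), ([0.476, 0.317, 0.004], 0.58)]
bay0 [([0.573, -0.013, 0.035], 0.97)]
module0_terminals []
```

View pics/top0.png

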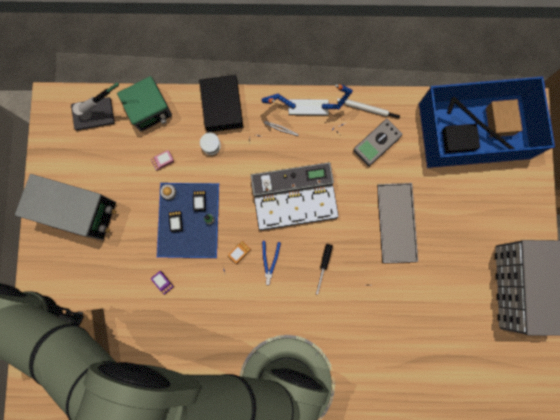

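View pics/scene0.png

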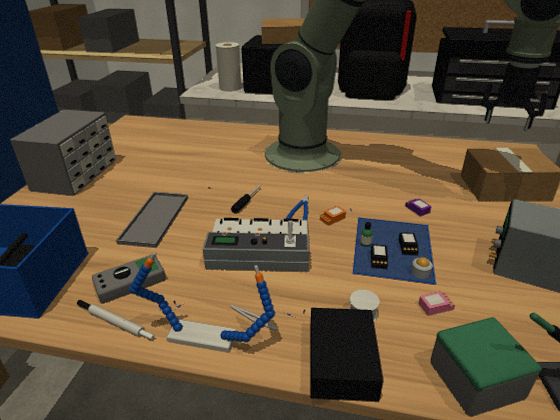

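The top view shows five module shapes. Two black ones lie on the blue mat at (199,202) and (176,222), and these match the description. The pink (163,160), purple (162,282) and orange (240,253) ones are off the mat, so they are look-alikes. I'll confirm with an enlarged crop.

```bash
python3 - <<'E'
import cv2
a=cv2.imread('pics/top0.png')
cv2.imwrite('pics/crop0.png',cv2.resize(a[150:270,150:350],None,fx=4,fy=4,interpolation=cv2.INTER_CUBIC))
E
```

```text
(no output)
```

View pics/crop0.png

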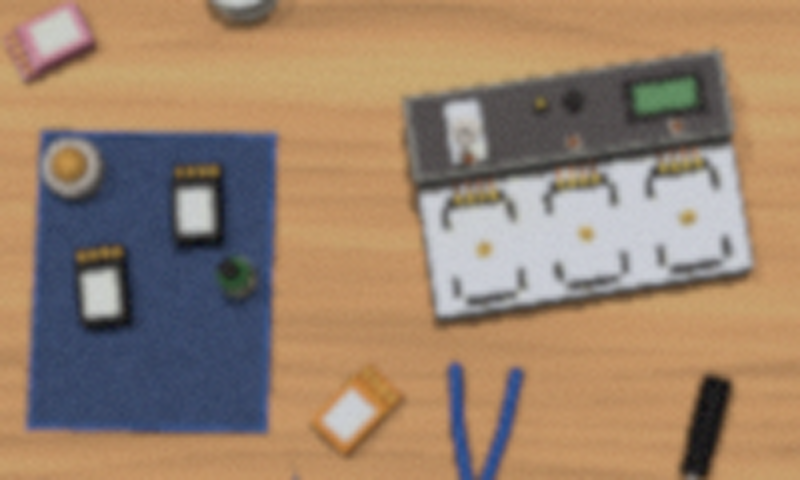

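The crop confirms it: two black modules with white-metal tops on the mat, terminals to the rear, plus the cleaner and the flux bottle. No other black module is present.

```bash
cat >> h.py <<'E'
def go(x,y,z,psi):
    s=bot.observe(); Rm=R.from_euler('xyz',s['tool_rot']); Rt=R.from_euler('xyz',[np.pi,0,psi])
    d=Rm.inv().apply(np.array([x,y,z])-s['position']); w=(Rm.inv()*Rt).as_rotvec()
    print('tool delta',np.round(d,4),'twist',np.round(w,4)); 
E
python3 - <<'E'
from h import *
f=dict(np.load('pics/top0.npz'))
c=lambda u,v:(150+u/4-.4,150+v/4-.4)
pins=[onz(f,*c(*p),.04) for p in [(687,217),(586,233),(485,249)]]
print('pins',np.round(pins,4)); d=pins[2]-pins[0]; yaw=np.arctan2(-d[0],d[1]); print('yaw',yaw,np.linalg.norm(d))
for n,cc in dict(A=[(197,207),(198,170)],B=[(102,290),(100,253)]).items():
    p=onz(f,*c(*cc[0]),.027);t=onz(f,*c(*cc[1]),.016); e=t-p; print(n,p.round(4),t.round(4),np.arctan2(e[1],e[0]))
go(0.47,0.32,0.25,np.pi)
E
```

```text
pins [[ 0.5448 -0.1036  0.04  ]
 [ 0.5313 -0.0255  0.04  ]
 [ 0.5178  0.0525  0.04  ]]
yaw 0.17168411397131145 0.1584089066506881
A [0.55   0.2788 0.027 ] [0.5814 0.2812 0.016 ] 0.07464928080047936
B [0.4836 0.3503 0.027 ] [0.5142 0.3557 0.016 ] 0.17513123328284325
tool delta [-0.3193 -0.1545 -0.0187] twist [-0.     -0.     -0.3769]
```

{"api": "apply_moves", "payload": {"claw": [0.06, 0.06, 0.06, 0.06, 0.06, 0.06, 0.06, 0.06, 0.06, 0.06, 0.06, 0.06, 0.06, 0.06], "xyz": [[0, 0, 0], [0, 0, 0], [0, 0, 0], [-0.024, -0.026, -0.002], [-0.024, -0.026, -0.002], [-0.024, -0.026, -0.002], [-0.024, -0.026, -0.002], [-0.024, -0.026, -0.002], [-0.024, -0.026, -0.002], [-0.024, -0.026, -0.002], [-0.024, -0.026, -0.002], [-0.024, -0.026, -0.002], [-0.024, -0.026, -0.002], [0, 0, 0]], "twist": [[0, 0, -0.126], [0, 0, -0.126], [0, 0, -0.125], [0, 0, 0], [0, 0, 0], [0, 0, 0], [0, 0, 0], [0, 0, 0], [0, 0, 0], [0, 0, 0], [0, 0, 0], [0, 0, 0], [0, 0, 0], [0, 0, 0]], "force": 50}}

```text
clock: 1.95
position: [0.4733, 0.3171, 0.2516]
tool_rot: [-3.14, 0.002, 3.136]
force: [0.2, 0.5, -0.8]
grip_width: 0.06
finger_force: 0.0
```

```bash
python3 - <<'E'
from h import *
s=st(); print(np.round(s['qpos'],2))
f=shot('wrist','w0')
for q in ['module0','module0_terminals','flux_bottle']:
    print(q,[(np.round(d['position'],3).tolist(),round(d['score'],2)) for d in bot.find_in('wrist',q)][:6])
E
```

```text
{'clock': 1.95, 'position': [0.473, 0.317, 0.252], 'tool_rot': [-3.14, 0.002, 3.136], 'force': [0.215, 0.539, -0.8], 'grip_width': 0.06, 'finger_force': 0.0}
[-0.66  0.41 -0.05  1.73  0.03  1.    0.84]
module0 [([0.301, 0.389, 0.027], 0.91), ([0.392, 0.156, 0.026], 0.91), ([0.685, 0.394, 0.026], 0.68), ([0.488, 0.352, 0.03], 0.63), ([0.55, 0.278, 0.031], 0.56)]
module0_terminals []
flux_bottle [([0.497, 0.249, 0.045], 0.66)]
```

View pics/w0.png

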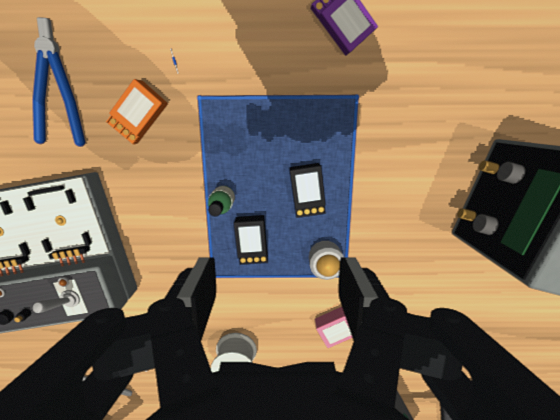

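The wrist view shows A at (251,240), B at (308,190), the bottle at (221,200) and the cleaner at (325,262). I'll measure plate and terminals precisely.

```bash
cat >> h.py <<'E'
def modpose(f,u,v,zb,r=45,show=True):
    """pose of module whose metal plate is near pixel u,v ; underside at zb"""
    g=cv2.cvtColor(f['img'],cv2.COLOR_RGB2HSV).astype(int); m=((g[...,2]>150)&(g[...,1]<60)).astype(np.uint8)
    n,l,s,c=cv2.connectedComponentsWithStats(m)
    k=min([i for i in range(1,n) if s[i,4]>150],key=lambda i:np.hypot(*(c[i]-(u,v))))
    cn=max(cv2.findContours((l==k).astype(np.uint8),cv2.RETR_EXTERNAL,cv2.CHAIN_APPROX_NONE)[0],key=len)
    w=np.array([onz(f,*p[0],zb+.024)[:2]*1000 for p in cn],np.float32)
    (cx,cy),(a,b),an=cv2.minAreaRect(w)
    if a<b: a,b,an=b,a,an-90
    an=np.radians(an); an=(an+np.pi/2)%np.pi-np.pi/2
    o=np.array([cx,cy])/1000+.007*np.array([np.cos(an),np.sin(an)])
    if show: print('plate px',c[k].round(1),'size',round(a,1),round(b,1),'yaw',round(an,3),'origin',o.round(4))
    return o,an
E
python3 - <<'E'
from h import *
f=dict(np.load('pics/w0.npz'))
for uv,t in [((251,240),(253.5,260.5)),((308,188),(312,212))]:
    o,a=modpose(f,*uv,.003); print('term',onz(f,*t,.016).round(4),'expected',(o+.025*np.array([np.cos(a),np.sin(a)])).round(4))
for p in [[.5448,-.1036,.04],[.5313,-.0255,.04],[.5178,.0525,.04]]: print('pin px',proj(f,p).round(1))
E
```

```text
plate px [249.8 238.7] size 34.3 26.6 yaw 0.069 origin [0.5561 0.2828]
term [0.5843 0.2852 0.016 ] expected [0.581  0.2845]
plate px [307.6 186.9] size 34.3 26.6 yaw 0.148 origin [0.4896 0.3543]
term [0.5173 0.3607 0.016 ] expected [0.5143 0.358 ]
pin px [-68.  240.9]
pin px [ -7.  230.3]
pin px [ 55.2 219.4]
```

```bash
python3 - <<'E'
from h import *
go(0.558,0.283,0.06,np.pi+.07)
E
```

```text
tool delta [-0.0886 -0.0391  0.1912] twist [ 0.0003 -0.0003 -0.0689]
```

{"api": "apply_moves", "payload": {"claw": [0.06, 0.06, 0.06, 0.06, 0.06, 0.06, 0.06, 0.06, 0.06, 0.06, 0.06, 0.06, 0.06, 0.06, 0.03, 0.03, 0.03, 0.03, 0.03], "xyz": [[-0.022, -0.01, 0.02], [-0.022, -0.01, 0.03], [-0.022, -0.01, 0.03], [-0.022, -0.009, 0.03], [0, 0, 0.03], [0, 0, 0.03], [0, 0, 0.02], [0, 0, 0.014], [0, 0, 0.014], [0, 0, 0.014], [0, 0, 0.008], [0, 0, 0.004], [0, 0, 0], [0, 0, 0], [0, 0, 0], [0, 0, 0], [0, 0, 0], [0, 0, 0], [0, 0, 0]], "twist": [[0, 0, -0.035], [0, 0, -0.034], [0, 0, 0], [0, 0, 0], [0, 0, 0], [0, 0, 0], [0, 0, 0], [0, 0, 0], [0, 0, 0], [0, 0, 0], [0, 0, 0], [0, 0, 0], [0, 0, 0], [0, 0, 0], [0, 0, 0], [0, 0, 0], [0, 0, 0], [0, 0, 0], [0, 0, 0]], "force": 60}}

```text
clock: 4.05
position: [0.56, 0.286, 0.0081]
tool_rot: [3.141, 0.001, -3.073]
force: [-1.6, -2.7, 8.9]
grip_width: 0.0368
finger_force: 61.2
```

```bash
python3 - <<'E'
from h import *
go(0.57,-0.06,0.23,np.pi+.172)
E
```

```text
tool delta [ 0.0136 -0.3459 -0.2219] twist [ 1.00e-04  8.00e-04 -1.03e-01]
```

{"api": "apply_moves", "payload": {"claw": [0.03, 0.03, 0.03, 0.03, 0.03, 0.03, 0.03, 0.03, 0.03, 0.03, 0.03, 0.03, 0.03, 0.03, 0.03, 0.03, 0.03, 0.03], "xyz": [[0, 0, -0.015], [0, 0, -0.03], [0, 0, -0.035], [0, 0, -0.035], [0, -0.02, -0.03], [0.001, -0.032, -0.03], [0.002, -0.036, -0.02], [0.002, -0.036, -0.02], [0.002, -0.036, -0.007], [0.002, -0.036, 0], [0.002, -0.036, 0], [0.002, -0.036, 0], [0.002, -0.036, 0], [0, -0.03, 0], [0, -0.012, 0], [0, 0, 0], [0, 0, 0], [0, 0, 0]], "twist": [[0, 0, 0], [0, 0, 0], [0, 0, 0], [0, 0, 0], [0, 0, 0], [0, 0, 0], [0, 0, 0], [0, 0, 0], [0, 0, 0], [0, 0, 0], [0, 0, 0], [0, 0, 0], [0, 0, 0], [0, 0, 0], [0, 0, 0], [0, 0, -0.05], [0, 0, -0.052], [0, 0, 0]]}}

```text
clock: 5.85
position: [0.5684, -0.0597, 0.23]
tool_rot: [3.141, 0.001, -2.969]
force: [-0.2, 0.7, -2.0]
grip_width: 0.0367
finger_force: 66.6
```

```bash
python3 - <<'E'
from h import *
s=st(); f=shot('wrist','w1')
for p in [[.5448,-.1036,.04],[.5313,-.0255,.04],[.5178,.0525,.04]]: print('pin px',proj(f,p).round(1))
E
```

```text
{'clock': 5.85, 'position': [0.568, -0.06, 0.23], 'tool_rot': [3.141, 0.001, -2.969], 'force': [-0.172, 0.736, -2.038], 'grip_width': 0.037, 'finger_force': 66.581}
pin px [239.7 157.4]
pin px [315.  157.6]
pin px [390.2 157.8]
```

View pics/w1.png

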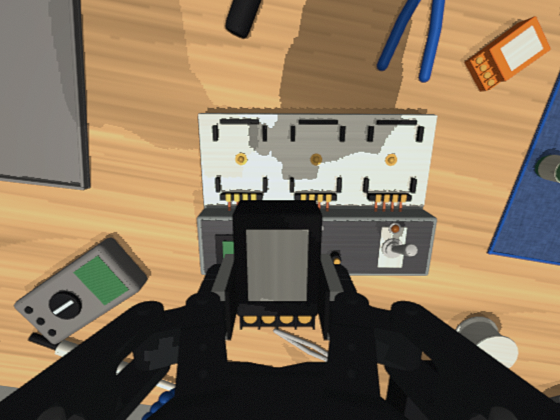

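The wrist view shows pins at (241,159), (316,159) and (391,159), with the held module at (278,265).

```bash
python3 - <<'E'
from h import *
f=dict(np.load('pics/w1.npz')); s=bot.observe(); P=s['position']
# refine pins by colour
hsv=cv2.cvtColor(f['img'],cv2.COLOR_RGB2HSV)
px=[]
for u in (241,316,391):
    w=hsv[150:169,u-9:u+10].astype(int); m=(w[...,1]>100); yy,xx=np.nonzero(m); px.append((xx.mean()+u-9,yy.mean()+150))
q=np.array([onz(f,*p,.04) for p in px]); print(np.round(px,1),q.round(4)); d=q[2]-q[0]; print('yaw',np.arctan2(-d[0],d[1]),np.linalg.norm(d))
o,a=modpose(f,278,265,P[2]-.005)
u,v=278.5,320.5
t=onz(f,u,v,P[2]-.005+.013); print('term',t.round(4),'from o',(t[:2]-o).round(4),'P',P)
# block front corners (239,203),(318,203) top edge z
for p in [(238,205),(317,204)]: print(onz(f,*p,P[2]+.019).round(4))
E
```

```text
[[240.8 158.5]
 [315.7 158.9]
 [390.7 159.3]] [[ 0.5458 -0.1023  0.04  ]
 [ 0.5325 -0.0245  0.04  ]
 [ 0.5192  0.0534  0.04  ]]
yaw 0.16895335085012467 0.15801731998677396
plate px [301.4 344.7] size 30.5 5.3 yaw 1.212 origin [ 0.598  -0.0369]
term [ 0.5924 -0.0546  0.2379] from o [-0.0057 -0.0177] P [ 0.5685094  -0.05966883  0.22993742]
[ 0.5329 -0.0819  0.2489]
[ 0.5269 -0.0503  0.2489]
```

```bash
python3 - <<'E'
from h import *
a=cv2.imread('pics/w1.png')
c=a[190:340,190:370]; c=np.clip(c.astype(float)*1.8+20,0,255).astype(np.uint8)
cv2.imwrite('pics/c1.png',cv2.resize(c,None,fx=4,fy=4,interpolation=cv2.INTER_CUBIC))
f=dict(np.load('pics/w1.npz')); P=np.array([ 0.5685,-0.0597,0.2299]); e=np.array([np.cos(.172),np.sin(.172),0]); n=np.array([-e[1],e[0],0])
for off in (0,-.002,-.004):
  o=P+off*e-[0,0,.005]
  print(off,'front top edge',[proj(f,o-.032*e+s*.019*n+[0,0,.024]).round(1) for s in (1,-1)],'step edge',[proj(f,o+.018*e+s*.019*n+[0,0,.024]).round(1) for s in (1,-1)],'front bottom',proj(f,o-.032*e).round(1),'rear low',proj(f,o+.032*e+[0,0,.013]).round(1))
E
```

```text
0 front top edge [array([322.5, 221.2]), array([230.9, 221. ])] step edge [array([317.7, 323.7]), array([235.4, 323.5])] front bottom [276.8 205.1] rear low [276.5 333.2]
-0.002 front top edge [array([322.7, 216.6]), array([230.7, 216.4])] step edge [array([317.9, 320. ]), array([235.2, 319.8])] front bottom [276.8 201.1] rear low [276.5 329.9]
-0.004 front top edge [array([323., 212.]), array([230.5, 211.8])] step edge [array([318.1, 316.3]), array([235. , 316.1])] front bottom [276.8 197.1] rear low [276.5 326.6]
```

View pics/c1.png

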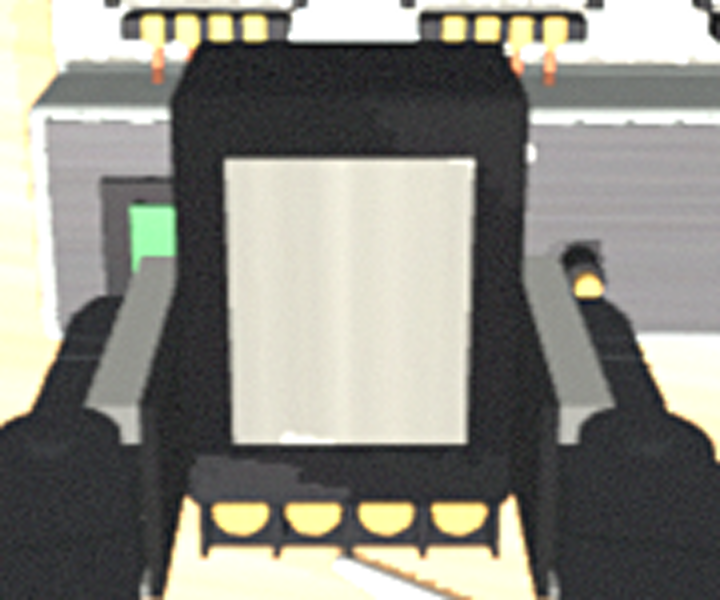

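The crop gives the held module's offset as about -3 mm along tool x (front bottom edge row 200, step edge row 314), centred laterally.

```bash
python3 - <<'E'
from h import *
go(0.548,-0.102,0.052,np.pi+.171)
E
```

```text
tool delta [ 0.0275 -0.0383  0.1779] twist [ 0.0003  0.0006 -0.0004]
```

{"api": "apply_moves", "payload": {"claw": [0.03, 0.03, 0.03, 0.03, 0.03, 0.03, 0.03, 0.03, 0.03, 0.03, 0.03], "xyz": [[0.01, -0.014, 0.01], [0.01, -0.014, 0.02], [0.0075, -0.0103, 0.03], [0, 0, 0.03], [0, 0, 0.03], [0, 0, 0.025], [0, 0, 0.015], [0, 0, 0.012], [0, 0, 0.006], [0, 0, 0], [0, 0, 0]], "twist": [[0, 0, 0], [0, 0, 0], [0, 0, 0], [0, 0, 0], [0, 0, 0], [0, 0, 0], [0, 0, 0], [0, 0, 0], [0, 0, 0], [0, 0, 0], [0, 0, 0]]}}

```text
clock: 7.0
position: [0.5483, -0.1027, 0.0519]
tool_rot: [-3.141, 0.001, -2.971]
force: [-0.4, -0.5, -1.1]
grip_width: 0.0363
finger_force: 66.7
```

```bash
python3 - <<'E'
from h import *
s=st(); f=shot('wrist','w2')
go(0.548,-0.102,0.041,np.pi+.171)
e=np.array([np.cos(.17),np.sin(.17),0]); n=np.array([-e[1],e[0],0])
a=cv2.imread('pics/w2.png'); cv2.imwrite('pics/c2.png',cv2.resize(a[120:400,130:450],None,fx=2,fy=2,interpolation=cv2.INTER_CUBIC))
E
```

```text
{'clock': 7.0, 'position': [0.548, -0.103, 0.052], 'tool_rot': [-3.141, 0.001, -2.971], 'force': [-0.385, -0.477, -1.052], 'grip_width': 0.036, 'finger_force': 66.658}
tool delta [0.0003 0.0007 0.0111] twist [-0.0003  0.0011 -0.    ]
```

View pics/c2.png

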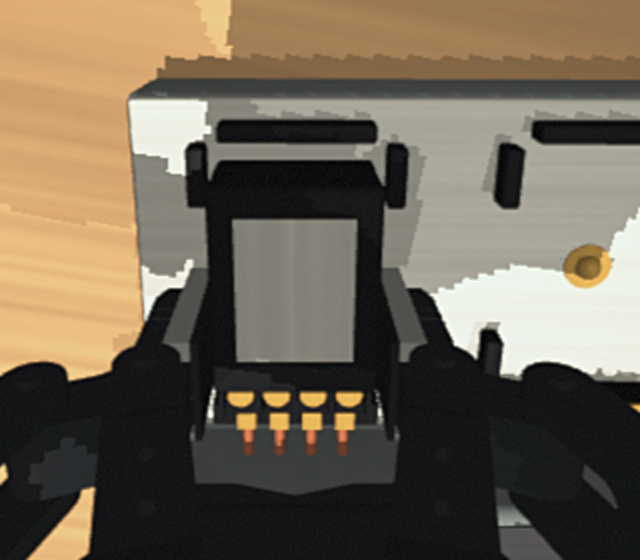

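```bash
python3 - <<'E'
from h import *
f=dict(np.load('pics/w2.npz')); e=np.array([np.cos(.17),np.sin(.17),0]); n=np.array([-e[1],e[0],0])
a=onz(f,130+297/2,120+143/2,.044); b=onz(f,130+297/2,120+161/2,.047); print('gap front',(b-a)@e)
l=onz(f,130+206/2,120+190/2,.044); r=onz(f,130+387/2,120+190/2,.044); print('bay width',(l-r)@n, 'mid',((l+r)/2)@n)
l=onz(f,130+208/2,120+185/2,.071); r=onz(f,130+384/2,120+185/2,.071); print('mod width',(l-r)@n, 'mid',((l+r)/2)@n)
E
```

```text
gap front 0.0037575329507984457
bay width -0.04543154499686705 mid -0.19327700787396304
mod width -0.03613647380874211 mid -0.19349265224085502
```

Centred to within a millimetre; seat it and release.

{"api": "apply_moves", "payload": {"claw": [0.03, 0.03, 0.03, 0.03, 0.055, 0.055, 0.055, 0.055, 0.055, 0.055, 0.055], "xyz": [[0, 0, 0.005], [0, 0, 0.004], [0, 0, 0.0015], [0, 0, 0], [0, 0, 0], [0, 0, 0], [0, 0, 0], [0, 0, -0.03], [0, 0, -0.05], [0, 0, -0.05], [0, 0, 0]], "twist": [[0, 0, 0], [0, 0, 0], [0, 0, 0], [0, 0, 0], [0, 0, 0], [0, 0, 0], [0, 0, 0], [0, 0, 0], [0, 0, 0], [0, 0, 0], [0, 0, 0]]}}

```text
clock: 8.15
position: [0.5507, -0.1031, 0.1767]
tool_rot: [-3.139, 0.008, -2.971]
force: [-0.4, -0.9, -0.7]
grip_width: 0.0545
finger_force: 0.0
```

```bash
python3 - <<'E'
from h import *
s=st(); f=shot('wrist','w3')
e=np.array([np.cos(.17),np.sin(.17)])
g=cv2.cvtColor(f['img'],cv2.COLOR_RGB2HSV).astype(int)
b=np.array([.5458,-.1023])
for pz in (.036,.040): print(pz,'expected plate',proj(f,np.r_[b-.007*e,pz+.024]).round(1),'corners',[proj(f,np.r_[b+(-.007+sx*.017)*e+sy*.0133*np.array([-e[1],e[0]]),pz+.024]).round(1).tolist() for sx,sy in ((-1,-1),(-1,1),(1,1),(1,-1))])
t=shot('top','top1')
for q in ['module0']:
    print(q,[(np.round(d['position'],3).tolist(),round(d['score'],2)) for d in bot.find_in('top',q)][:6])
go(0.45,0.34,0.22,np.pi+.15)
E
```

```text
{'clock': 8.15, 'position': [0.551, -0.103, 0.177], 'tool_rot': [-3.139, 0.008, -2.971], 'force': [-0.353, -0.895, -0.735], 'grip_width': 0.055, 'finger_force': 0.0}
0.036 expected plate [279.2 190.6] corners [[263.2, 170.6], [295.3, 170.7], [294.5, 209.8], [263.6, 209.7]]
0.04 expected plate [279.2 191.7] corners [[263.0, 171.5], [295.5, 171.6], [294.7, 211.2], [263.4, 211.1]]
module0 [([0.684, 0.404, 0.023], 0.76), ([0.396, 0.155, 0.024], 0.7), ([0.299, 0.388, 0.021], 0.62), ([0.561, 0.024, 0.035], 0.51)]
tool delta [ 0.021   0.4527 -0.0493] twist [-0.      0.0001  0.0212]
```

View pics/w3.png

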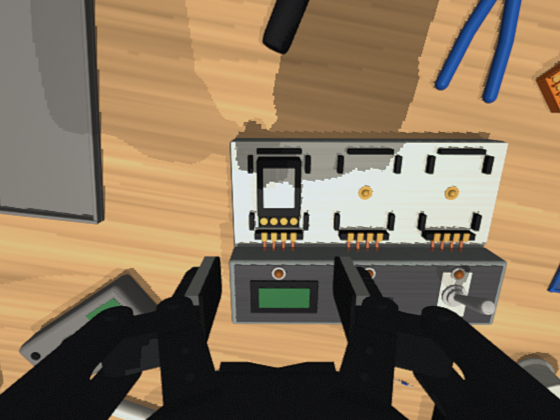

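Bay 0's module (279,190) sits inside the nest at the expected pixels. Next is module B.

{"api": "apply_moves", "payload": {"claw": [0.06, 0.06, 0.06, 0.06, 0.06, 0.06, 0.06, 0.06, 0.06, 0.06, 0.06, 0.06, 0.06, 0.06, 0.06], "xyz": [[0, 0.02, -0.01], [0, 0.035, -0.01], [-0.005, 0.037, 0], [-0.005, 0.037, 0], [-0.005, 0.037, 0], [-0.005, 0.037, 0], [-0.005, 0.037, 0], [-0.005, 0.037, 0], [-0.005, 0.037, 0], [-0.005, 0.037, 0], [-0.005, 0.037, 0], [0, 0.037, 0], [0, 0.03, 0], [0, 0.015, 0], [0, 0, 0]], "twist": [[0, 0, 0], [0, 0, 0], [0, 0, 0], [0, 0, 0], [0, 0, 0], [0, 0, 0], [0, 0, 0], [0, 0, 0], [0, 0, 0], [0, 0, 0], [0, 0, 0], [0, 0, 0], [0, 0, 0], [0, 0, 0.02], [0, 0, 0]]}}

```text
clock: 9.8
position: [0.5105, 0.3704, 0.1888]
tool_rot: [-3.141, -0.003, -2.988]
force: [-0.4, -0.1, -0.5]
grip_width: 0.0598
finger_force: 0.0
```

```bash
python3 - <<'E'
from h import *
s=st(); f=shot('wrist','w4')
p=proj(f,[.484,.3535,.027]); print(p)
o,a=modpose(f,*p,.003)
go(o[0],o[1],.007,np.pi+a)
E
```

```text
{'clock': 9.8, 'position': [0.511, 0.37, 0.189], 'tool_rot': [-3.141, -0.003, -2.988], 'force': [-0.42, -0.125, -0.529], 'grip_width': 0.06, 'finger_force': 0.0}
[264.01623085 163.92345356]
plate px [265.  169.6] size 32.9 26.4 yaw 0.156 origin [0.4904 0.3539]
tool delta [ 0.0226 -0.0111  0.1821] twist [-0.0012 -0.0022 -0.0026]
```

{"api": "apply_moves", "payload": {"claw": [0.06, 0.06, 0.06, 0.06, 0.06, 0.06, 0.06, 0.06, 0.06, 0.06, 0.06, 0.03, 0.03, 0.03, 0.03, 0.03], "xyz": [[0.011, -0.006, 0.02], [0.011, -0.005, 0.03], [0, 0, 0.03], [0, 0, 0.03], [0, 0, 0.025], [0, 0, 0.018], [0, 0, 0.014], [0, 0, 0.01], [0, 0, 0.004], [0, 0, 0], [0, 0, 0], [0, 0, 0], [0, 0, 0], [0, 0, 0], [0, 0, 0], [0, 0, 0]], "twist": [[0, 0, 0], [0, 0, 0], [0, 0, 0], [0, 0, 0], [0, 0, 0], [0, 0, 0], [0, 0, 0], [0, 0, 0], [0, 0, 0], [0, 0, 0], [0, 0, 0], [0, 0, 0], [0, 0, 0], [0, 0, 0], [0, 0, 0], [0, 0, 0]]}}

```text
clock: 11.45
position: [0.4925, 0.3543, 0.0107]
tool_rot: [3.141, 0.001, -2.991]
force: [-1.5, -2.3, 9.8]
grip_width: 0.0365
finger_force: 60.9
```

```bash
python3 - <<'E'
from h import *
st(); go(0.565,-0.02,.19,np.pi+.171)
E
```

```text
{'clock': 11.45, 'position': [0.492, 0.354, 0.011], 'tool_rot': [3.141, 0.001, -2.991], 'force': [-1.459, -2.299, 9.754], 'grip_width': 0.036, 'finger_force': 60.922}
tool delta [-0.0155 -0.3808 -0.1794] twist [ 0.0005  0.0009 -0.0199]
```

{"api": "apply_moves", "payload": {"claw": [0.03, 0.03, 0.03, 0.03, 0.03, 0.03, 0.03, 0.03, 0.03, 0.03, 0.03, 0.03, 0.03, 0.03, 0.03, 0.03, 0.03], "xyz": [[0, 0, -0.015], [0, 0, -0.03], [0, 0, -0.035], [0, 0, -0.035], [0, -0.02, -0.03], [-0.002, -0.032, -0.02], [-0.002, -0.036, -0.012], [-0.002, -0.036, -0.002], [-0.002, -0.036, 0], [-0.002, -0.036, 0], [-0.002, -0.036, 0], [-0.002, -0.036, 0], [-0.002, -0.036, 0], [-0.002, -0.036, 0], [0, -0.029, 0], [0, -0.012, 0], [0, 0, 0]], "twist": [[0, 0, 0], [0, 0, 0], [0, 0, 0], [0, 0, 0], [0, 0, 0], [0, 0, 0], [0, 0, 0], [0, 0, 0], [0, 0, 0], [0, 0, 0], [0, 0, 0], [0, 0, 0], [0, 0, 0], [0, 0, 0], [0, 0, 0], [0, 0, -0.02], [0, 0, 0]]}}

```text
clock: 13.15
position: [0.5673, -0.0221, 0.1897]
tool_rot: [-3.141, 0.001, -2.973]
force: [0.2, 0.3, -1.1]
grip_width: 0.0364
finger_force: 60.7
```

```bash
python3 - <<'E'
from h import *
s=st(); P=s['position']; f=shot('wrist','w5')
hsv=cv2.cvtColor(f['img'],cv2.COLOR_RGB2HSV).astype(int)
q=[]
for b in ([.5325,-.0245,.04],[.5192,.0534,.04]):
    u,v=proj(f,b).astype(int); w=hsv[v-10:v+11,u-10:u+11]; yy,xx=np.nonzero((w[...,1]>100)); 
    if len(xx): q.append(onz(f,xx.mean()+u-10,yy.mean()+v-10,.04)); print((u,v),len(xx),q[-1].round(4))
e=np.array([np.cos(.171),np.sin(.171),0]); zu=P[2]-.0077
# plate: bright low-sat blob in the middle
o=P-[0,0,.0077]
for off in (-.001,-.002,-.003,-.004): print(off,'plate front/rear rows',[proj(f,o+(off-.007+k*.017)*e+[0,0,.024]).round(1).tolist() for k in (-1,1)])
col=hsv[200:330,270:285]; print([(200+i,int(r[:,2].mean()),int(r[:,1].mean())) for i,r in enumerate(col)][::3])
go(.5325+.002*e[0],-.0245+.002*e[1],.055,np.pi+.171)
E
```

```text
{'clock': 13.15, 'position': [0.567, -0.022, 0.19], 'tool_rot': [-3.141, 0.001, -2.973], 'force': [0.171, 0.343, -1.14], 'grip_width': 0.036, 'finger_force': 60.689}
(np.int64(280), np.int64(158)) 135 [ 0.5325 -0.0238  0.04  ]
(np.int64(366), np.int64(159)) 135 [0.5191 0.0539 0.04  ]
-0.001 plate front/rear rows [[276.6, 234.5], [276.7, 303.4]]
-0.002 plate front/rear rows [[276.6, 232.3], [276.7, 301.5]]
-0.003 plate front/rear rows [[276.6, 230.1], [276.7, 299.6]]
-0.004 plate front/rear rows [[276.6, 227.9], [276.7, 297.7]]
[(200, 96, 122), (203, 11, 82), (206, 13, 53), (209, 13, 52), (212, 12, 39), (215, 15, 31), (218, 17, 28), (221, 17, 27), (224, 17, 24), (227, 16, 24), (230, 44, 20), (233, 127, 22), (236, 125, 22), (239, 125, 22), (242, 124, 22), (245, 124, 22), (248, 124, 22), (251, 124, 21), (254, 124, 21), (257, 124, 22), (260, 124, 23), (263, 124, 22), (266, 124, 23), (269, 124, 23), (272, 123, 22), (275, 124, 22), (278, 123, 22), (281, 123, 22), (284, 123, 21), (287, 123, 22), (290, 123, 22), (293, 123, 22), (296, 123, 22), (299, 133, 22), (302, 16, 34), (305, 20, 19), (308, 29, 14), (311, 28, 14), (314, 41, 46), (317, 166, 127), (320, 137, 108), (323, 35, 42), (326, 173, 113), (329, 224, 117)]
tool delta [0.033  0.0019 0.1346] twist [ 0.      0.0007 -0.0014]
```

{"api": "apply_moves", "payload": {"claw": [0.03, 0.03, 0.03, 0.03, 0.03, 0.03, 0.03, 0.03, 0.03], "xyz": [[0.016, 0.0012, 0.01], [0.0167, 0.0012, 0.02], [0, 0, 0.03], [0, 0, 0.03], [0, 0, 0.025], [0, 0, 0.015], [0, 0, 0.0046], [0, 0, 0], [0, 0, 0]], "twist": [[0, 0, 0], [0, 0, 0], [0, 0, 0], [0, 0, 0], [0, 0, 0], [0, 0, 0], [0, 0, 0], [0, 0, 0], [0, 0, 0]]}}

```text
clock: 14.1
position: [0.5352, -0.0227, 0.0552]
tool_rot: [-3.142, 0.001, -2.97]
force: [0.4, -0.4, -0.9]
grip_width: 0.0366
finger_force: 60.7
```

{"api": "apply_moves", "payload": {"claw": [0.03, 0.03, 0.03, 0.03, 0.055, 0.055, 0.055, 0.055, 0.055, 0.055, 0.055], "xyz": [[0, 0, 0.005], [0, 0, 0.004], [0, 0, 0.002], [0, 0, 0], [0, 0, 0], [0, 0, 0], [0, 0, 0], [0, 0, -0.03], [0, 0, -0.05], [0, 0, -0.05], [0, 0, 0]], "twist": [[0, 0, 0], [0, 0, 0], [0, 0, 0], [0, 0, 0], [0, 0, 0], [0, 0, 0], [0, 0, 0], [0, 0, 0], [0, 0, 0], [0, 0, 0], [0, 0, 0]]}}

```text
clock: 15.2
position: [0.5374, -0.0232, 0.179]
tool_rot: [-3.14, 0.009, -2.971]
force: [0.2, -0.4, -0.9]
grip_width: 0.0551
finger_force: 0.0
```

```bash
python3 - <<'E'
from h import *
s=st(); f=shot('wrist','w6')
cv2.imwrite('pics/c6.png',cv2.resize(f['img'][110:350,190:520,::-1],None,fx=2.4,fy=2.4,interpolation=cv2.INTER_CUBIC))
e=np.array([np.cos(.17),np.sin(.17),0]); n=np.array([-e[1],e[0],0]); b=np.array([.5325,-.0241,0])
o=b+.038*e
piv=o+.050*e+.080*n+[0,0,.071]; off=piv-.046*np.sin(.4)*e+[0,0,.046*np.cos(.4)]; on=piv+.046*np.sin(.4)*e+[0,0,.046*np.cos(.4)]
print('tester',o.round(4),'piv',piv.round(4),'off tip',off.round(4),'on tip',on.round(4)); print('px',proj(f,piv).round(),proj(f,off).round(),proj(f,on).round())
go(*(off-.035*e+[0,0,.04]),np.pi+.17)
E
```

```text
{'clock': 15.2, 'position': [0.537, -0.023, 0.179], 'tool_rot': [-3.14, 0.009, -2.971], 'force': [0.209, -0.399, -0.885], 'grip_width': 0.055, 'finger_force': 0.0}
tester [ 0.57   -0.0177  0.    ] piv [0.6057 0.0696 0.071 ] off tip [0.588  0.0666 0.1134] on tip [0.6234 0.0727 0.1134]
px [365. 294.] [381. 305.] [377. 344.]
tool delta [-0.0312  0.0797  0.0229] twist [-0.0007  0.0053  0.001 ]
```

View pics/c6.png

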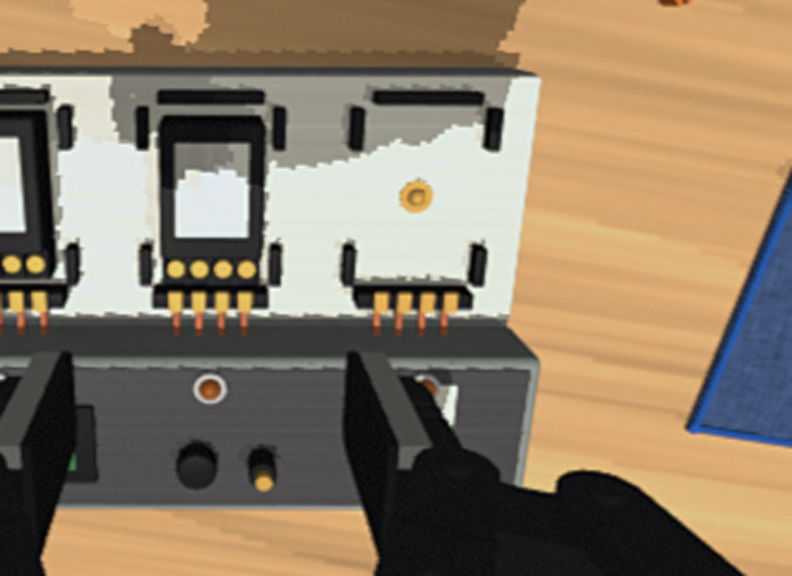

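Both modules are seated; bay 1's plate is at about (278,190) in the full frame. Next is the switch: close the fingers, move in front of the lever and push.

{"api": "apply_moves", "payload": {"claw": [0.0, 0.0, 0.0, 0.0, 0.0, 0.0, 0.0, 0.0, 0.0], "xyz": [[-0.008, 0.02, 0], [-0.008, 0.02, 0], [-0.008, 0.02, 0], [-0.007, 0.02, 0], [0, 0, 0.02], [0, 0, 0.02], [0, 0, 0.02], [0, 0, 0.018], [0, 0, 0]], "twist": [[0, 0, 0], [0, 0, 0], [0, 0, 0], [0, 0, 0], [0, 0, 0], [0, 0, 0], [0, 0, 0], [0, 0, 0], [0, 0, 0]]}}

```text
clock: 16.15
position: [0.5498, 0.0608, 0.0924]
tool_rot: [-3.142, -0.005, -2.97]
force: [0.9, 0.2, -0.0]
grip_width: -0.0003
finger_force: 0.0
```

```bash
python3 - <<'E'
from h import *
s=st(); f=shot('scene','s1')
e=np.array([np.cos(.17),np.sin(.17),0]); n=np.array([-e[1],e[0],0]); piv=np.array([.6057,.0696,.071])
d=s['position']-piv; print('TCP rel piv along e,n,z',(d@e).round(4),(d@n).round(4),d[2].round(4))
go(*(np.r_[(piv-.008*e)[:2],.100]),np.pi+.17)
p=proj(f,piv).astype(int); print(p); c=f['img'][max(p[1]-60,0):p[1]+50,p[0]-75:p[0]+75,::-1]
cv2.imwrite('pics/cs1.png',cv2.resize(c,None,fx=4,fy=4,interpolation=cv2.INTER_CUBIC))
E
```

```text
{'clock': 16.15, 'position': [0.55, 0.061, 0.092], 'tool_rot': [-3.142, -0.005, -2.97], 'force': [0.933, 0.171, -0.019], 'grip_width': -0.0, 'finger_force': 0.0}
TCP rel piv along e,n,z -0.0565 0.0008 0.0214
tool delta [-0.0477 -0.0008 -0.0062] twist [-0.0001 -0.003   0.0013]
[289 239]
```

View pics/cs1.png

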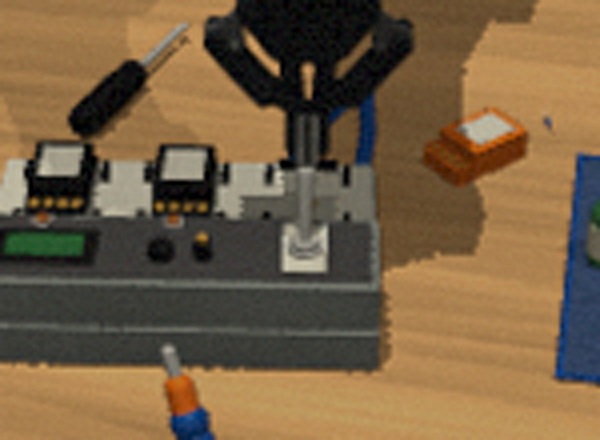

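The fingers are lined up in front of the lever, and both modules sit level. Push it over.

{"api": "apply_moves", "payload": {"claw": [0.0, 0.0, 0.0, 0.0, 0.0, 0.0, 0.0, 0.0, 0.0, 0.0, 0.0], "xyz": [[-0.008, -0.0005, -0.006], [-0.008, 0, 0], [-0.006, 0, 0], [-0.005, 0, 0], [-0.005, 0, 0], [-0.005, 0, 0], [-0.005, 0, 0], [-0.003, 0, 0], [-0.003, 0, 0], [0, 0, 0], [0, 0, 0]], "twist": [[0, 0, 0], [0, 0, 0], [0, 0, 0], [0, 0, 0], [0, 0, 0], [0, 0, 0], [0, 0, 0], [0, 0, 0], [0, 0, 0], [0, 0, 0], [0, 0, 0]]}}

```text
clock: 17.3
position: [0.5989, 0.0686, 0.1011]
tool_rot: [-3.142, -0.0, -2.97]
force: [-0.4, 0.4, 0.6]
grip_width: -0.0002
finger_force: 0.0
```

```bash
python3 - <<'E'
from h import *
s=st(); f=shot('scene','s2')
e=np.array([np.cos(.17),np.sin(.17),0]); n=np.array([-e[1],e[0],0]); piv=np.array([.6057,.0696,.071])
d=s['position']-piv; print('TCP rel piv',(d@e).round(4),(d@n).round(4),d[2].round(4))
c=f['img'][179:289,214:364,::-1]
cv2.imwrite('pics/cs2.png',cv2.resize(c,None,fx=4,fy=4,interpolation=cv2.INTER_CUBIC))
E
```

```text
{'clock': 17.3, 'position': [0.599, 0.069, 0.101], 'tool_rot': [-3.142, -0.0, -2.97], 'force': [-0.386, 0.356, 0.602], 'grip_width': -0.0, 'finger_force': 0.0}
TCP rel piv -0.0069 0.0002 0.0301
```

View pics/cs2.png

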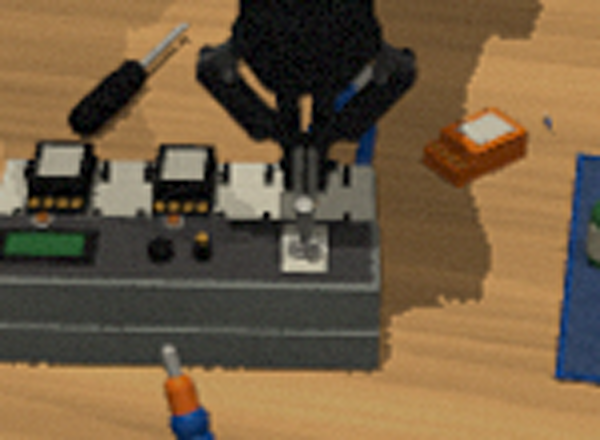

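The lever now leans to the rear with no contact force, so it is on. I'll withdraw, go behind the lever and wait out ten seconds.

{"api": "apply_moves", "payload": {"claw": [0, 0, 0, 0, 0, 0, 0, 0, 0, 0, 0, 0, 0, 0, 0, 0, 0, 0, 0, 0], "xyz": [[0.01, 0, 0], [0.01, 0, 0], [0, 0, -0.02], [0, 0, -0.03], [0, 0, -0.03], [-0.012, 0, 0], [-0.02, 0, 0], [-0.02, 0, 0], [-0.015, 0, 0], [-0.01, 0, 0], [0, 0, 0], [0, 0, 0], [0, 0, 0], [0, 0, 0], [0, 0, 0], [0, 0, 0], [0, 0, 0], [0, 0, 0], [0, 0, 0], [0, 0, 0]], "twist": [[0, 0, 0], [0, 0, 0], [0, 0, 0], [0, 0, 0], [0, 0, 0], [0, 0, 0], [0, 0, 0], [0, 0, 0], [0, 0, 0], [0, 0, 0], [0, 0, 0], [0, 0, 0], [0, 0, 0], [0, 0, 0], [0, 0, 0], [0, 0, 0], [0, 0, 0], [0, 0, 0], [0, 0, 0], [0, 0, 0]]}}

```text
clock: 19.35
position: [0.6551, 0.0784, 0.1812]
tool_rot: [-3.142, -0.0, -2.97]
force: [0.3, -0.1, -0.7]
grip_width: 0.0002
finger_force: 0.0
```

```bash
python3 - <<'E'
from h import *
s=st(); f=shot('wrist','w7')
e=np.array([np.cos(.17),np.sin(.17),0]); n=np.array([-e[1],e[0],0]); piv=np.array([.6057,.0696,.071])
d=s['position']-piv; print('TCP rel piv',(d@e).round(4),(d@n).round(4),d[2].round(4))
on=piv+.0179*e+[0,0,.0424]; off=piv-.0179*e+[0,0,.0424]; print('on px',proj(f,on).round(),'off px',proj(f,off).round(),'piv',proj(f,piv).round())
cv2.imwrite('pics/c7.png',cv2.resize(f['img'][60:340,90:460,::-1],None,fx=2,fy=2,interpolation=cv2.INTER_CUBIC))
E
```

```text
{'clock': 19.35, 'position': [0.655, 0.078, 0.181], 'tool_rot': [-3.142, -0.0, -2.97], 'force': [0.299, -0.105, -0.733], 'grip_width': 0.0, 'finger_force': 0.0}
TCP rel piv 0.0502 0.0003 0.1102
on px [277. 179.] off px [277. 124.] piv [277. 146.]
```

View pics/c7.png

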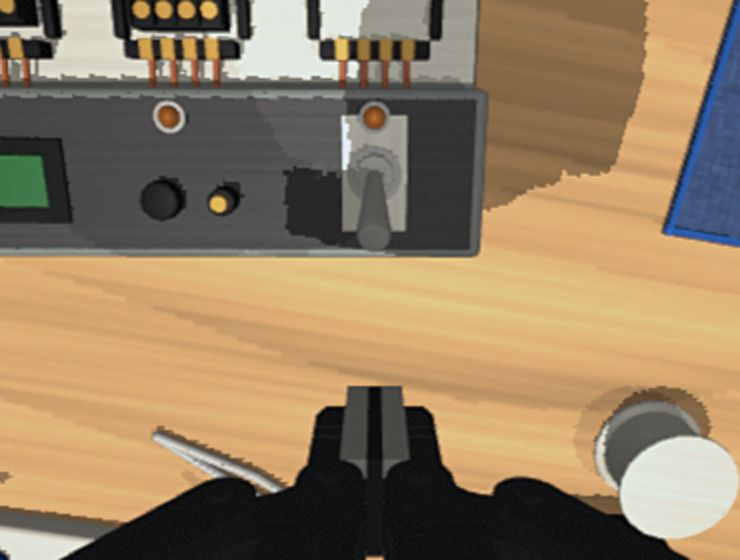

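The lever tip is at full-frame (277,179), exactly the predicted "on" pixel. Waiting.

{"api": "apply_moves", "payload": {"claw": [0, 0, 0, 0, 0, 0, 0, 0, 0, 0, 0, 0, 0, 0, 0, 0, 0, 0, 0, 0], "xyz": [[0, 0, 0], [0, 0, 0], [0, 0, 0], [0, 0, 0], [0, 0, 0], [0, 0, 0], [0, 0, 0], [0, 0, 0], [0, 0, 0], [0, 0, 0], [0, 0, 0], [0, 0, 0], [0, 0, 0], [0, 0, 0], [0, 0, 0], [0, 0, 0], [0, 0, 0], [0, 0, 0], [0, 0, 0], [0, 0, 0]], "twist": [[0, 0, 0], [0, 0, 0], [0, 0, 0], [0, 0, 0], [0, 0, 0], [0, 0, 0], [0, 0, 0], [0, 0, 0], [0, 0, 0], [0, 0, 0], [0, 0, 0], [0, 0, 0], [0, 0, 0], [0, 0, 0], [0, 0, 0], [0, 0, 0], [0, 0, 0], [0, 0, 0], [0, 0, 0], [0, 0, 0]]}}

```text
clock: 21.4
position: [0.6552, 0.0784, 0.1812]
tool_rot: [3.142, 0.0, -2.97]
force: [-0.3, -0.2, 0.7]
grip_width: -0.0002
finger_force: 0.0
```

{"api": "apply_moves", "payload": {"claw": [0, 0, 0, 0, 0, 0, 0, 0, 0, 0, 0, 0, 0, 0, 0, 0, 0, 0, 0, 0], "xyz": [[0, 0, 0], [0, 0, 0], [0, 0, 0], [0, 0, 0], [0, 0, 0], [0, 0, 0], [0, 0, 0], [0, 0, 0], [0, 0, 0], [0, 0, 0], [0, 0, 0], [0, 0, 0], [0, 0, 0], [0, 0, 0], [0, 0, 0], [0, 0, 0], [0, 0, 0], [0, 0, 0], [0, 0, 0], [0, 0, 0]], "twist": [[0, 0, 0], [0, 0, 0], [0, 0, 0], [0, 0, 0], [0, 0, 0], [0, 0, 0], [0, 0, 0], [0, 0, 0], [0, 0, 0], [0, 0, 0], [0, 0, 0], [0, 0, 0], [0, 0, 0], [0, 0, 0], [0, 0, 0], [0, 0, 0], [0, 0, 0], [0, 0, 0], [0, 0, 0], [0, 0, 0]]}}

```text
clock: 23.4
position: [0.6552, 0.0784, 0.1812]
tool_rot: [3.142, -0.0, -2.97]
force: [-0.6, 0.4, -0.0]
grip_width: 0.0
finger_force: 0.0
```

{"api": "apply_moves", "payload": {"claw": [0, 0, 0, 0, 0, 0, 0, 0, 0, 0, 0, 0, 0, 0, 0, 0, 0, 0, 0, 0], "xyz": [[0, 0, 0], [0, 0, 0], [0, 0, 0], [0, 0, 0], [0, 0, 0], [0, 0, 0], [0, 0, 0], [0, 0, 0], [0, 0, 0], [0, 0, 0], [0, 0, 0], [0, 0, 0], [0, 0, 0], [0, 0, 0], [0, 0, 0], [0, 0, 0], [0, 0, 0], [0, 0, 0], [0, 0, 0], [0, 0, 0]], "twist": [[0, 0, 0], [0, 0, 0], [0, 0, 0], [0, 0, 0], [0, 0, 0], [0, 0, 0], [0, 0, 0], [0, 0, 0], [0, 0, 0], [0, 0, 0], [0, 0, 0], [0, 0, 0], [0, 0, 0], [0, 0, 0], [0, 0, 0], [0, 0, 0], [0, 0, 0], [0, 0, 0], [0, 0, 0], [0, 0, 0]]}}

```text
clock: 25.4
position: [0.6552, 0.0783, 0.1812]
tool_rot: [-3.142, 0.0, -2.97]
force: [0.1, -0.3, 0.0]
grip_width: -0.0001
finger_force: 0.0
```

{"api": "apply_moves", "payload": {"claw": [0, 0, 0, 0, 0, 0, 0, 0, 0, 0, 0, 0, 0, 0, 0, 0, 0, 0, 0, 0], "xyz": [[0, 0, 0], [0, 0, 0], [0, 0, 0], [0, 0, 0], [0, 0, 0], [0, 0, 0], [0, 0, 0], [0, 0, 0], [0, 0, 0], [0, 0, 0], [0, 0, 0], [0, 0, 0], [0, 0, 0], [0, 0, 0], [0, 0, 0], [0, 0, 0], [0, 0, 0], [0, 0, 0], [0, 0, 0], [0, 0, 0]], "twist": [[0, 0, 0], [0, 0, 0], [0, 0, 0], [0, 0, 0], [0, 0, 0], [0, 0, 0], [0, 0, 0], [0, 0, 0], [0, 0, 0], [0, 0, 0], [0, 0, 0], [0, 0, 0], [0, 0, 0], [0, 0, 0], [0, 0, 0], [0, 0, 0], [0, 0, 0], [0, 0, 0], [0, 0, 0], [0, 0, 0]]}}

```text
clock: 27.4
position: [0.6551, 0.0784, 0.1812]
tool_rot: [-3.142, -0.0, -2.97]
force: [-0.3, 0.1, -0.0]
grip_width: -0.0002
finger_force: 0.0
```

{"api": "apply_moves", "payload": {"claw": [0, 0, 0, 0, 0, 0, 0, 0, 0, 0, 0, 0, 0, 0, 0, 0, 0, 0, 0, 0], "xyz": [[0, 0, 0], [0, 0, 0], [0, 0, 0], [0, 0, 0], [0, 0, 0], [0, 0, 0], [0, 0, 0], [0, 0, 0], [0, 0, 0], [0, 0, 0], [0, 0, 0], [0, 0, 0], [0, 0, 0], [0, 0, 0], [0, 0, 0.02], [0, 0, 0.025], [0, 0, 0.02], [0, 0, 0.015], [0, 0, 0], [0, 0, 0]], "twist": [[0, 0, 0], [0, 0, 0], [0, 0, 0], [0, 0, 0], [0, 0, 0], [0, 0, 0], [0, 0, 0], [0, 0, 0], [0, 0, 0], [0, 0, 0], [0, 0, 0], [0, 0, 0], [0, 0, 0], [0, 0, 0], [0, 0, 0], [0, 0, 0], [0, 0, 0], [0, 0, 0], [0, 0, 0], [0, 0, 0]]}}

```text
clock: 29.4
position: [0.6554, 0.0784, 0.1017]
tool_rot: [-3.142, 0.0, -2.97]
force: [-0.2, 0.1, 1.0]
grip_width: 0.0002
finger_force: 0.0
```

```bash
python3 - <<'E'
from h import *
s=st(); f=shot('scene','s3')
e=np.array([np.cos(.17),np.sin(.17),0]); n=np.array([-e[1],e[0],0]); piv=np.array([.6057,.0696,.071])
d=s['position']-piv; print('TCP rel piv',(d@e).round(4),(d@n).round(4),d[2].round(4))
# did the modules stay (bay crop difference vs s2)?
a=dict(np.load('pics/s2.npz'))['img'].astype(int); c=f['img'].astype(int); df=np.abs(a-c)[208:235,214:270]; print('diff max mean',df.max(),df.mean())
E
```

```text
{'clock': 29.4, 'position': [0.655, 0.078, 0.102], 'tool_rot': [-3.142, 0.0, -2.97], 'force': [-0.156, 0.096, 1.029], 'grip_width': 0.0, 'finger_force': 0.0}
TCP rel piv 0.0505 0.0003 0.0307
diff max mean 173 9.701278659611994
```

```bash
python3 - <<'E'
from h import *
P=[np.array([.5458,-.1023,0]),np.array([.5325,-.0241,0])]; e=np.array([np.cos(.17),np.sin(.17),0])
for n in ('scene0','s1','s2','s3'):
    f=dict(np.load(f'pics/{n}.npz')); h=cv2.cvtColor(f['img'],cv2.COLOR_RGB2HSV).astype(int)
    for p in P:
        u,v=proj(f,p+.025*e+[0,0,.049]).astype(int); w=h[v-7:v+8,u-12:u+13]; m=(w[...,1]>110)&(w[...,0]<35)&(w[...,2]>90); yy,xx=np.nonzero(m)
        a,b=proj(f,p-.007*e+[0,0,.06]).astype(int); w2=f['img'][b-8:b+9,a-9:a+10].mean(2)
        t,l=np.nonzero(w2<45)
        print(n,(u,v),len(xx),xx.mean().round(2) if len(xx) else None,yy.mean().round(2) if len(xx) else None,'dark',len(t),t.mean().round(2),l.mean().round(2))
E
```

```text
scene0 (np.int64(227), np.int64(229)) 15 12.27 7.73 dark 44 6.2 11.16
scene0 (np.int64(258), np.int64(230)) 16 13.31 8.19 dark 42 8.57 8.38
s1 (np.int64(227), np.int64(229)) 23 11.57 8.3 dark 130 11.14 10.67
s1 (np.int64(258), np.int64(230)) 24 13.08 8.88 dark 106 12.25 9.26
s2 (np.int64(227), np.int64(229)) 22 11.5 8.36 dark 130 11.14 10.67
s2 (np.int64(258), np.int64(230)) 23 13.13 8.78 dark 102 12.45 9.12
s3 (np.int64(227), np.int64(229)) 21 11.76 8.43 dark 130 11.14 10.67
s3 (np.int64(258), np.int64(230)) 22 12.86 8.55 dark 142 9.47 10.82
```

```bash
python3 - <<'E'
from h import *
f=dict(np.load('pics/s3.npz')); cv2.imwrite('pics/cs3.png',cv2.resize(f['img'][179:289,204:354,::-1],None,fx=4,fy=4,interpolation=cv2.INTER_CUBIC))
E
```

```text
(no output)
```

View pics/cs3.png

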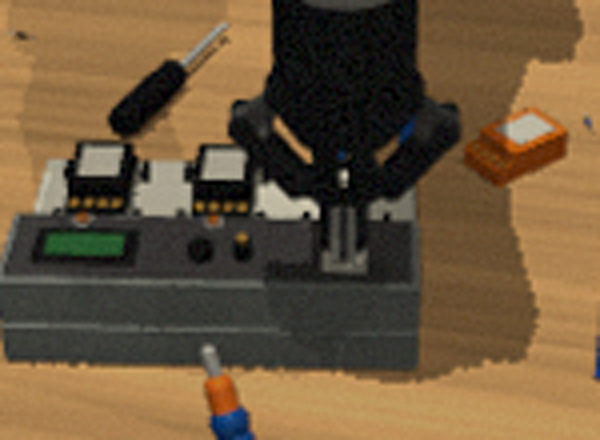

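Both modules are still seated; the difference was the gripper in view. On for 12 s now, so switch off by pulling forward.

{"api": "apply_moves", "payload": {"claw": [0, 0, 0, 0, 0, 0, 0, 0, 0, 0, 0, 0, 0, 0, 0, 0], "xyz": [[0.008, 0, 0], [0.008, 0, 0], [0.006, 0, 0], [0.005, 0, 0], [0.005, 0, 0], [0.004, 0, 0], [0.004, 0, 0], [0.003, 0, 0], [0.002, 0, 0], [0, 0, 0], [0, 0, 0], [-0.01, 0, 0], [-0.01, 0, 0], [0, 0, -0.03], [0, 0, -0.04], [0, 0, 0]], "twist": [[0, 0, 0], [0, 0, 0], [0, 0, 0], [0, 0, 0], [0, 0, 0], [0, 0, 0], [0, 0, 0], [0, 0, 0], [0, 0, 0], [0, 0, 0], [0, 0, 0], [0, 0, 0], [0, 0, 0], [0, 0, 0], [0, 0, 0], [0, 0, 0]]}}

```text
clock: 31.05
position: [0.6337, 0.0746, 0.176]
tool_rot: [3.141, 0.007, -2.971]
force: [0.4, -0.1, -0.1]
grip_width: -0.0001
finger_force: 0.0
```

```bash
python3 - <<'E'
from h import *
s=st(); f=shot('wrist','w8')
piv=np.array([.6057,.0696,.071]); e=np.array([np.cos(.17),np.sin(.17),0])
h=f['img'].astype(int)
for nm,k in (('off',-1),('on',1)):
    t=piv+k*.0179*e+[0,0,.0424]; u,v=proj(f,t).round().astype(int); print(nm,(u,v),h[v-4:v+5,u-4:u+5].mean((0,1)).round())
u,v=proj(f,piv).astype(int); print('col',u,[(r,h[r,u-2:u+3].mean().round().astype(int)) for r in range(v-45,v+60,4)])
for b in ([.5458,-.1023],[.5325,-.0241]):
    try: modpose(f,*proj(f,np.r_[np.array(b)-.007*e[:2],.06]),.036)
    except Exception as x: print(x)
cv2.imwrite('pics/c8.png',f['img'][:,:,::-1])
go(.5325,-.0241,.13,np.pi+.17)
T=dict(np.load('pics/top1.npz')); 
# tray from top view: grey region near (397,223)
q=cv2.cvtColor(T['img'],cv2.COLOR_RGB2HSV)[170:275,365:430].astype(int); m=((q[...,1]<60)&(q[...,2]<170)).astype(np.uint8)
cn=max(cv2.findContours(m,cv2.RETR_EXTERNAL,cv2.CHAIN_APPROX_NONE)[0],key=cv2.contourArea)
w=np.array([onz(T,p[0][0]+365,p[0][1]+170,.014)[:2]*1000 for p in cn],np.float32); print('tray',cv2.minAreaRect(w))
E
```

```text
{'clock': 31.05, 'position': [0.634, 0.075, 0.176], 'tool_rot': [3.141, 0.007, -2.971], 'force': [0.375, -0.119, -0.146], 'grip_width': -0.0, 'finger_force': 0.0}
off (np.int64(277), np.int64(159)) [127. 126. 121.]
on (np.int64(277), np.int64(211)) [146. 140. 121.]
col 276 [(128, np.int64(75)), (132, np.int64(71)), (136, np.int64(91)), (140, np.int64(129)), (144, np.int64(84)), (148, np.int64(98)), (152, np.int64(85)), (156, np.int64(119)), (160, np.int64(126)), (164, np.int64(125)), (168, np.int64(94)), (172, np.int64(69)), (176, np.int64(67)), (180, np.int64(116)), (184, np.int64(151)), (188, np.int64(223)), (192, np.int64(234)), (196, np.int64(234)), (200, np.int64(237)), (204, np.int64(95)), (208, np.int64(89)), (212, np.int64(148)), (216, np.int64(188)), (220, np.int64(181)), (224, np.int64(189)), (228, np.int64(185)), (232, np.int64(182))]
plate px [59.4 39.3] size 33.6 26.1 yaw 0.172 origin [ 0.5441 -0.1032]
plate px [169.3  42.3] size 33.8 26.3 yaw 0.168 origin [ 0.5323 -0.0235]
tool delta [ 0.1156 -0.0801  0.0431] twist [0.0001 0.0045 0.001 ]
tray ((493.52374267578125, -342.6158142089844), (247.4547882080078, 108.5557861328125), 3.0943799018859863)
```

The lever is back off, with its tip at (277,160). Both modules measure seated. Moving bay 0's module first.

```bash
python3 - <<'E'
from h import *
go(.5452,-.1028,.042,np.pi+.171)
E
```

```text
tool delta [ 0.1169 -0.1598  0.1311] twist [0.0001 0.0045 0.    ]
```

{"api": "apply_moves", "payload": {"claw": [0.055, 0.055, 0.055, 0.055, 0.055, 0.055, 0.055, 0.055, 0.055, 0.055, 0.055, 0.055, 0.055], "xyz": [[0.017, -0.025, 0], [0.025, -0.035, 0], [0.025, -0.035, 0], [0.025, -0.035, 0], [0.015, -0.02, 0], [0.01, -0.01, 0], [0, 0, 0.02], [0, 0, 0.02], [0, 0, 0.02], [0, 0, 0.016], [0, 0, 0], [0, 0, 0], [0, 0, 0]], "twist": [[0, 0, 0], [0, 0.0045, 0], [0, 0, 0], [0, 0, 0], [0, 0, 0], [0, 0, 0], [0, 0, 0], [0, 0, 0], [0, 0, 0], [0, 0, 0], [0, 0, 0], [0, 0, 0], [0, 0, 0]]}}

```text
clock: 32.4
position: [0.5428, -0.1032, 0.0962]
tool_rot: [-3.141, -0.004, -2.97]
force: [0.9, 0.6, 0.7]
grip_width: 0.0549
finger_force: 0.0
```

```bash
python3 - <<'E'
from h import *
st(); go(.5452,-.1028,.042,np.pi+.171)
f=shot('wrist','w9')
h=cv2.cvtColor(f['img'],cv2.COLOR_RGB2HSV).astype(int); e=np.array([np.cos(.171),np.sin(.171)])
try: modpose(f,*proj(f,np.r_[np.array([.5452,-.1028])-.007*e,.06]),.036)
except Exception as x: print(x)
E
```

```text
{'clock': 32.4, 'position': [0.543, -0.103, 0.096], 'tool_rot': [-3.141, -0.004, -2.97], 'force': [0.913, 0.555, 0.684], 'grip_width': 0.055, 'finger_force': 0.0}
tool delta [-0.0027  0.      0.0542] twist [-0.0002 -0.0035  0.0006]
plate px [275.7 247.5] size 25.5 15.3 yaw -1.397 origin [ 0.5474 -0.1097]
```

{"api": "apply_moves", "payload": {"claw": [0.055, 0.055, 0.055, 0.055, 0.055, 0.03, 0.03, 0.03, 0.03, 0.03, 0.03, 0.03, 0.03, 0.03], "xyz": [[-0.0025, 0, 0.015], [0, 0, 0.02], [0, 0, 0.013], [0, 0, 0.006], [0, 0, 0], [0, 0, 0], [0, 0, 0], [0, 0, 0], [0, 0, 0], [0, 0, 0], [0, 0, -0.01], [0, 0, -0.03], [0, 0, -0.04], [0, 0, -0.04]], "twist": [[0, -0.0035, 0], [0, 0, 0], [0, 0, 0], [0, 0, 0], [0, 0, 0], [0, 0, 0], [0, 0, 0], [0, 0, 0], [0, 0, 0], [0, 0, 0], [0, 0, 0], [0, 0, 0], [0, 0, 0], [0, 0, 0]]}}

```text
clock: 33.85
position: [0.5443, -0.1031, 0.1637]
tool_rot: [3.142, -0.001, -2.97]
force: [0.1, -0.1, -1.3]
grip_width: 0.037
finger_force: 60.5
```

```bash
python3 - <<'E'
from h import *
s=st(); print(s['qpos'].round(2) if hasattr(s['qpos'],'round') else s['qpos'])
go(.555,-.341,.16,np.pi+.054)
E
```

```text
{'clock': 33.85, 'position': [0.544, -0.103, 0.164], 'tool_rot': [3.142, -0.001, -2.97], 'force': [0.082, -0.078, -1.34], 'grip_width': 0.037, 'finger_force': 60.466}
[ 0.11  0.49 -0.04  1.85  0.03  0.8   1.8 ]
tool delta [ 0.03   -0.2363  0.0038] twist [-1.000e-04 -1.000e-03  1.172e-01]
```

{"api": "apply_moves", "payload": {"claw": [0.03, 0.03, 0.03, 0.03, 0.03, 0.03, 0.03, 0.03, 0.03, 0.03, 0.03, 0.03], "xyz": [[0.002, -0.015, 0], [0.004, -0.03, 0], [0.004, -0.035, 0], [0.005, -0.036, 0], [0.005, -0.036, 0], [0.005, -0.036, 0], [0.005, -0.03, 0], [0, -0.018, 0], [0, 0, 0], [0, 0, 0], [0, 0, 0], [0, 0, 0]], "twist": [[0, 0, 0], [0, 0, 0], [0, 0, 0], [0, 0, 0], [0, 0, 0], [0, 0, 0], [0, 0, 0], [0, 0, 0.058], [0, 0, 0.058], [0, 0, 0], [0, 0, 0], [0, 0, 0]]}}

```text
clock: 35.05
position: [0.5553, -0.3403, 0.1618]
tool_rot: [-3.142, -0.001, -3.084]
force: [-0.3, 0.3, -1.3]
grip_width: 0.0366
finger_force: 60.6
```

```bash
python3 - <<'E'
from h import *
s=st(); print(np.round(s['qpos'],2))
f=shot('wrist','w10')
c=np.array([.4935,-.3426]); e=np.array([np.cos(.054),np.sin(.054)]); n=np.array([-e[1],e[0]])
im=f['img'][:,:,::-1].copy()
pts=[proj(f,np.r_[c+a*.125*e+b*.055*n,.014]) for a,b in ((1,1),(1,-1),(-1,-1),(-1,1))]
print(np.round(pts))
cv2.polylines(im,[np.int32(pts)],True,(0,0,255),1); cv2.imwrite('pics/w10.png',im)
go(.555,-.341,.16,np.pi+.054)
E
```

```text
{'clock': 35.05, 'position': [0.555, -0.34, 0.162], 'tool_rot': [-3.142, -0.001, -3.084], 'force': [-0.311, 0.311, -1.338], 'grip_width': 0.037, 'finger_force': 60.586}
[ 0.45  0.64  0.01  1.59 -0.01  0.92  2.09]
[[332. 257.]
 [223. 256.]
 [209. -37.]
 [350. -36.]]
tool delta [ 0.0004 -0.0006  0.0018] twist [-0.0001 -0.0009  0.0029]
```

View pics/w10.png

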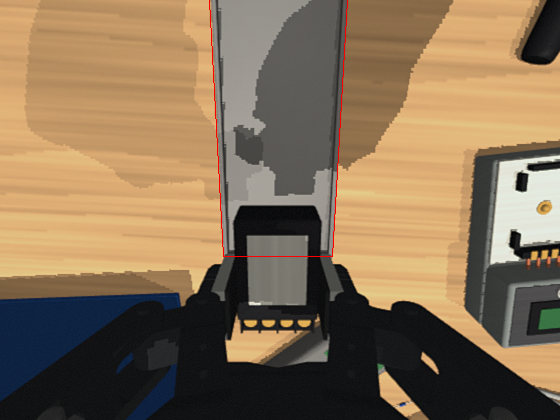

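The tray outline (red) fits its image; the module is centred over the tray's rear part. Lower and release.

{"api": "apply_moves", "payload": {"claw": [0.03, 0.03, 0.03, 0.03, 0.03, 0.03, 0.03, 0.03, 0.03, 0.05, 0.05, 0.05, 0.05, 0.05, 0.05, 0.05, 0.05], "xyz": [[0, 0, 0.02], [0, 0, 0.035], [0, 0, 0.035], [0, 0, 0.03], [0, 0, 0.017], [0, 0, 0.008], [0, 0, 0.004], [0, 0, 0], [0, 0, 0], [0, 0, 0], [0, 0, 0], [0, 0, 0], [0, 0, -0.02], [0, 0, -0.04], [0, 0, -0.04], [0, 0, -0.04], [0, 0, 0]], "twist": [[0, 0, 0], [0, 0, 0], [0, 0, 0], [0, 0, 0], [0, 0, 0], [0, 0, 0], [0, 0, 0], [0, 0, 0], [0, 0, 0], [0, 0, 0], [0, 0, 0], [0, 0, 0], [0, 0, 0], [0, 0, 0], [0, 0, 0], [0, 0, 0], [0, 0, 0]]}}

```text
clock: 36.8
position: [0.5574, -0.3422, 0.1583]
tool_rot: [-3.137, 0.006, -3.087]
force: [0.8, 0.1, -0.3]
grip_width: 0.0499
finger_force: 0.0
```

```bash
python3 - <<'E'
from h import *
st(); f=shot('wrist','w11')
e=np.array([np.cos(.054),np.sin(.054)])
try: modpose(f,*proj(f,np.r_[np.array([.5535,-.3405])-.007*e,.028]),.004)
except Exception as x: print(x)
go(.5335,-.0232,.15,np.pi+.17)
E
```

```text
{'clock': 36.8, 'position': [0.557, -0.342, 0.158], 'tool_rot': [-3.137, 0.006, -3.087], 'force': [0.768, 0.102, -0.292], 'grip_width': 0.05, 'finger_force': 0.0}
plate px [279.  191.1] size 32.1 25.6 yaw 0.071 origin [ 0.5551 -0.3412]
tool delta [0.0054 0.3191 0.0046] twist [-0.0028  0.003  -0.115 ]
```

{"api": "apply_moves", "payload": {"claw": [0.055, 0.055, 0.055, 0.055, 0.055, 0.055, 0.055, 0.055, 0.055, 0.055, 0.055, 0.055, 0.055, 0.055], "xyz": [[0, 0.02, 0], [0.001, 0.03, 0], [0.001, 0.036, 0], [0.001, 0.036, 0], [0.001, 0.036, 0], [0.001, 0.036, 0], [0, 0.036, 0], [0, 0.036, 0], [0, 0.03, 0], [0, 0.023, 0], [0, 0, 0], [0, 0, 0], [0, 0, 0], [0, 0, 0]], "twist": [[0, 0, 0], [0, 0, 0], [0, 0, 0], [0, 0, 0], [0, 0, 0], [0, 0, 0], [0, 0, 0], [0, 0, 0], [0, 0, -0.057], [0, 0, -0.057], [0, 0, 0], [0, 0, 0], [0, 0, 0], [0, 0, 0]]}}

```text
clock: 38.25
position: [0.5313, -0.0237, 0.1523]
tool_rot: [-3.141, -0.001, -2.974]
force: [0.1, -0.4, 0.7]
grip_width: 0.0554
finger_force: 0.0
```

```bash
python3 - <<'E'
from h import *
st(); f=shot('wrist','w12'); e=np.array([np.cos(.17),np.sin(.17)])
try: modpose(f,*proj(f,np.r_[np.array([.5325,-.0238])-.007*e,.06]),.036)
except Exception as x: print(x)
go(.5335,-.0236,.043,np.pi+.17)
E
```

```text
{'clock': 38.25, 'position': [0.531, -0.024, 0.152], 'tool_rot': [-3.141, -0.001, -2.974], 'force': [0.051, -0.429, 0.677], 'grip_width': 0.055, 'finger_force': 0.0}
plate px [276.6 211.6] size 25.8 25.4 yaw -1.387 origin [ 0.5304 -0.0312]
tool delta [-0.0023 -0.0005  0.1094] twist [-0.0002 -0.0012 -0.0024]
```

{"api": "apply_moves", "payload": {"claw": [0.055, 0.055, 0.055, 0.055, 0.055, 0.055, 0.055, 0.03, 0.03, 0.03, 0.03, 0.03, 0.03, 0.03, 0.03, 0.03, 0.03], "xyz": [[-0.002, 0, 0.02], [0, 0, 0.03], [0, 0, 0.03], [0, 0, 0.018], [0, 0, 0.008], [0, 0, 0.003], [0, 0, 0], [0, 0, 0], [0, 0, 0], [0, 0, 0], [0, 0, 0], [0, 0, 0], [0, 0, -0.01], [0, 0, -0.03], [0, 0, -0.04], [0, 0, -0.04], [0, 0, 0]], "twist": [[0, 0, 0], [0, 0, 0], [0, 0, 0], [0, 0, 0], [0, 0, 0], [0, 0, 0], [0, 0, 0], [0, 0, 0], [0, 0, 0], [0, 0, 0], [0, 0, 0], [0, 0, 0], [0, 0, 0], [0, 0, 0], [0, 0, 0], [0, 0, 0], [0, 0, 0]]}}

```text
clock: 40.0
position: [0.5357, -0.0224, 0.1691]
tool_rot: [-3.141, 0.007, -2.973]
force: [1.3, -0.1, -2.1]
grip_width: 0.0366
finger_force: 60.8
```

```bash
python3 - <<'E'
from h import *
st(); go(.437,-.3455,.16,np.pi+.054)
E
```

```text
{'clock': 40.0, 'position': [0.536, -0.022, 0.169], 'tool_rot': [-3.141, 0.007, -2.973], 'force': [1.264, -0.105, -2.125], 'grip_width': 0.037, 'finger_force': 60.752}
tool delta [ 0.1516 -0.302   0.0084] twist [-0.0006  0.0071  0.1148]
```

{"api": "apply_moves", "payload": {"claw": [0.03, 0.03, 0.03, 0.03, 0.03, 0.03, 0.03, 0.03, 0.03, 0.03, 0.03, 0.03, 0.03, 0.03], "xyz": [[0.005, -0.015, 0], [0.012, -0.025, 0], [0.016, -0.032, 0], [0.017, -0.034, 0], [0.017, -0.034, 0], [0.017, -0.034, 0], [0.017, -0.034, 0], [0.017, -0.034, 0], [0.015, -0.03, 0], [0.012, -0.02, 0], [0.006, -0.01, 0], [0, 0, 0], [0, 0, 0], [0, 0, 0]], "twist": [[0, 0, 0], [0, 0, 0], [0, 0, 0], [0, 0, 0], [0, 0, 0], [0, 0, 0], [0, 0, 0], [0, 0, 0], [0, 0, 0], [0, 0, 0], [0, 0, 0.057], [0, 0, 0.057], [0, 0, 0], [0, 0, 0]]}}

```text
clock: 41.4
position: [0.4358, -0.3445, 0.1637]
tool_rot: [3.141, -0.001, -3.085]
force: [0.2, 0.5, -1.7]
grip_width: 0.0365
finger_force: 60.7
```

```bash
python3 - <<'E'
from h import *
s=st(); print(np.round(s['qpos'],2)); go(.437,-.3455,.0125,np.pi+.054)
f=shot('wrist','w13'); P=s['position']; h=f['img'].astype(int)
e=np.array([np.cos(.054),np.sin(.054),0])
for off in (-.001,-.003): print('exp rows',[proj(f,P+(off-.007+k*.017)*e+[0,0,.016]).round(1).tolist() for k in (-1,1)])
r=h[200:330,270:285].mean((1,2)); d=np.diff(r); print('edges',200+d.argmax(),200+d[:].argsort()[:4])
E
```

```text
{'clock': 41.4, 'position': [0.436, -0.345, 0.164], 'tool_rot': [3.141, -0.001, -3.085], 'force': [0.157, 0.5, -1.702], 'grip_width': 0.037, 'finger_force': 60.653}
[ 0.54  0.5   0.03  1.85 -0.02  0.79  2.21]
tool delta [-0.0013 -0.0011  0.1512] twist [ 0.0002 -0.0009  0.0028]
exp rows [[276.8, 234.2], [276.5, 303.0]]
exp rows [[276.9, 229.8], [276.6, 299.2]]
edges 231 [202 300 201 321]
```

Grip unchanged; lower and release.

{"api": "apply_moves", "payload": {"claw": [0.03, 0.03, 0.03, 0.03, 0.03, 0.03, 0.03, 0.03, 0.03], "xyz": [[0, 0, 0.02], [0, 0, 0.035], [0, 0, 0.035], [0, 0, 0.03], [0, 0, 0.018], [0, 0, 0.008], [0, 0, 0.004], [0, 0, 0], [0, 0, 0]], "twist": [[0, 0, 0], [0, 0, 0], [0, 0, 0], [0, 0, 0], [0, 0, 0], [0, 0, 0], [0, 0, 0], [0, 0, 0], [0, 0, 0]]}}

```text
clock: 42.35
position: [0.4357, -0.3457, 0.0146]
tool_rot: [-3.141, 0.0, -3.086]
force: [0.4, -0.8, -1.6]
grip_width: 0.0361
finger_force: 60.6
```

{"api": "apply_moves", "payload": {"claw": [0.03, 0.05, 0.05, 0.05, 0.05, 0.05, 0.05, 0.05, 0.05, 0.05, 0.05], "xyz": [[0, 0, 0], [0, 0, 0], [0, 0, 0], [0, 0, 0], [0, 0, -0.02], [0, 0, -0.04], [0, 0, -0.04], [-0.02, 0, -0.04], [-0.04, 0, -0.02], [-0.02, 0, 0], [0, 0, 0]], "twist": [[0, 0, 0], [0, 0, 0], [0, 0, 0], [0, 0, 0], [0, 0, 0], [0, 0, 0], [0, 0, 0], [0, 0, 0], [0, 0, 0], [0, 0, 0], [0, 0, 0]]}}

```text
clock: 43.45
position: [0.5181, -0.3399, 0.1741]
tool_rot: [-3.141, 0.001, -3.084]
force: [-0.5, -0.2, -0.9]
grip_width: 0.0499
finger_force: 0.0
```

```bash
python3 - <<'E'
from h import *
st(); f=shot('wrist','w14'); t=shot('scene','s4')
e=np.array([np.cos(.054),np.sin(.054)])
for p in ([.433,-.3445],[.555,-.341]):
    try: modpose(f,*proj(f,np.r_[np.array(p)-.007*e,.028]),.004)
    except Exception as x: print(x)
a=cv2.resize(f['img'],(400,300)); b=cv2.resize(t['img'][120:330,90:370],(400,300),interpolation=cv2.INTER_CUBIC)
cv2.imwrite('pics/fin.png',np.hstack([a,b])[:,:,::-1])
E
```

```text
{'clock': 43.45, 'position': [0.518, -0.34, 0.174], 'tool_rot': [-3.141, 0.001, -3.084], 'force': [-0.54, -0.235, -0.878], 'grip_width': 0.05, 'finger_force': 0.0}
plate px [253.2 181.9] size 29.6 26.3 yaw 0.133 origin [ 0.5105 -0.3613]
plate px [253.2 181.9] size 29.6 26.3 yaw 0.133 origin [ 0.5105 -0.3613]
```

View pics/fin.png

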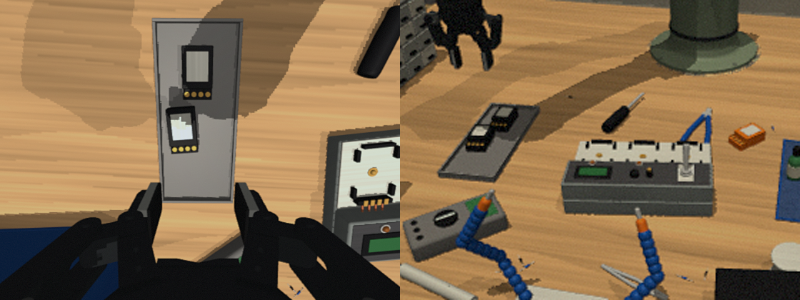

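Both modules are flat and upright on the tray floor, at (197,72) and (182,130) in the left half. The front-most one was knocked aside to (0.51,-0.36) but is still fully inside and clear of its neighbour. The switch is off and the mat items are untouched.

```bash
python3 - <<'E'
from h import *
print(bot.job_done())
E
```

```text
the job is handed in; nothing more can be done
None
```

I handed the job in at about 43 s: both modules were seated in bays 0 and 1, the switch was on for about 12 s and then flipped back off, and both now sit flat on the tray floor; one was knocked a few centimetres while in the tray but stayed flat inside it.

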